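# Find the loose shaker bolt and hold its cap open

### The job

The sample shaker rattles because one of its three hold-down bolts is loose. With the fingertips, tap the brass bolt heads one after another, left, then middle, then right as the robot sees them, to find the one that sinks when pushed; then lift the orange hinged cap of that bolt to about 60 degrees open and finish while still holding it there in the fingers. Keep the other two caps shut and do not disturb the other things on the bench.

Things in the scene. Friction and masses are not known exactly. Their poses are not given: they have to be found in the camera images.
- shaker: low white shaker on an 8 mm steel plate, fixed. Origin: on the bench under the middle bolt; z up, x away from the robot towards the shaker housing, y along the bolt row to the left bolt; yaw within 0.25 rad. On the plate at x = 0: three blue blocks 46 x 46 mm, tops at 44 mm, 120 mm apart along y, each with a bolt and a cap. Housing begins 175 mm beyond the bolts; it is 93 mm high, with a blue tube rack fixed at its far end
- bolt_left (a joint): how far the left bolt (as the robot sees it) has sunk, m: 0 at the start. A tight bolt gives under 1.5 mm. The loose one sinks 8 mm to its stop when pushed with more than about 2 N (4 to 6 N is sure), and stays sunk. Which one is loose changes and cannot be seen beforehand
- head_left (a point): centre of the flat top of the left brass bolt head, round, 20 mm across: 62 mm above the bench, 12 mm above the top of the cap around it (4 mm once sunk). Push straight down
- cap_left (a joint): angle of the left orange cap, rad: 0 shut (flat), 1.5 at its stop; opens upward about its far edge. A light spring shuts it when let go; lifting it at the tab takes under 3 N. A flat frame 54 x 46 x 6 mm, top 50 mm above the bench, with a 30 mm square hole for the bolt head
- tab_left (a point): centre of the left cap's grip tab: an upright disc 24 mm across, 12 mm thick along the shaker's y; pinch it along y from above. Cap shut: 47 mm nearer the robot than the bolt axis, 71 mm above the bench, on an arm rising at 45 degrees from the cap's near edge, free below. It can turn between the fingers as the cap opens, so the hand may stay pointing down
- hinge_left (a point): middle of the left cap's hinge line, along the shaker's y, fixed: 27 mm beyond the bolt axis (shaker +x), 47 mm above the bench. The shut tab's centre lies 74 mm towards the robot from it and 24 mm higher
- bolt_middle (a joint): how far the middle bolt (as the robot sees it) has sunk, m: 0 at the start. A tight bolt gives under 1.5 mm. The loose one sinks 8 mm to its stop when pushed with more than about 2 N (4 to 6 N is sure), and stays sunk. Which one is loose changes and cannot be seen beforehand
- head_middle (a point): centre of the flat top of the middle brass bolt head, round, 20 mm across: 62 mm above the bench, 12 mm above the top of the cap around it (4 mm once sunk). Push straight down
- cap_middle (a joint): angle of the middle orange cap, rad: 0 shut (flat), 1.5 at its stop; opens upward about its far edge. A light spring shuts it when let go; lifting it at the tab takes under 3 N. A flat frame 54 x 46 x 6 mm, top 50 mm above the bench, with a 30 mm square hole for the bolt head
- tab_middle (a point): centre of the middle cap's grip tab: an upright disc 24 mm across, 12 mm thick along the shaker's y; pinch it along y from above. Cap shut: 47 mm nearer the robot than the bolt axis, 71 mm above the bench, on an arm rising at 45 degrees from the cap's near edge, free below. It can turn between the fingers as the cap opens, so the hand may stay pointing down
- hinge_middle (a point): middle of the middle cap's hinge line, along the shaker's y, fixed: 27 mm beyond the bolt axis (shaker +x), 47 mm above the bench. The shut tab's centre lies 74 mm towards the robot from it and 24 mm higher
- bolt_right (a joint): how far the right bolt (as the robot sees it) has sunk, m: 0 at the start. A tight bolt gives under 1.5 mm. The loose one sinks 8 mm to its stop when pushed with more than about 2 N (4 to 6 N is sure), and stays sunk. Which one is loose changes and cannot be seen beforehand
- head_right (a point): centre of the flat top of the right brass bolt head, round, 20 mm across: 62 mm above the bench, 12 mm above the top of the cap around it (4 mm once sunk). Push straight down
- cap_right (a joint): angle of the right orange cap, rad: 0 shut (flat), 1.5 at its stop; opens upward about its far edge. A light spring shuts it when let go; lifting it at the tab takes under 3 N. A flat frame 54 x 46 x 6 mm, top 50 mm above the bench, with a 30 mm square hole for the bolt head
- tab_right (a point): centre of the right cap's grip tab: an upright disc 24 mm across, 12 mm thick along the shaker's y; pinch it along y from above. Cap shut: 47 mm nearer the robot than the bolt axis, 71 mm above the bench, on an arm rising at 45 degrees from the cap's near edge, free below. It can turn between the fingers as the cap opens, so the hand may stay pointing down
- hinge_right (a point): middle of the right cap's hinge line, along the shaker's y, fixed: 27 mm beyond the bolt axis (shaker +x), 47 mm above the bench. The shut tab's centre lies 74 mm towards the robot from it and 24 mm higher
- jar: bystander, to be left alone: white plastic jar, 52 mm across, 60 mm tall, standing on the steel plate between the bolts and the shaker housing; origin at the centre of its underside
- wrench: bystander, to be left alone: steel wrench, 160 mm long, lying between the robot and the shaker; origin at the centre of its underside
- tip_box: bystander, to be left alone: grey pipette-tip box with green lid, 122 x 87 x 67 mm, left of the shaker; origin at the centre of its underside
- mug: bystander, to be left alone: blue mug, 76 mm across, 90 mm tall, left of the shaker; origin at the centre of its underside
- slide_box: bystander, to be left alone: wooden slide box with yellow lid, 100 x 80 x 36 mm, right of the shaker; origin at the centre of its underside
- reagent: bystander, to be left alone: amber bottle, 64 mm across, 140 mm tall, right of the shaker; origin at the centre of its underside

How it is judged:
By the outcome, as a careful person would: the job done as asked, in the order asked, and still so for the second after the job is handed in, while the arm keeps its last pose, push and grip.
It also fails if it takes over 51 s, if anything falls off the work surface, if the arm or the gripper's body presses on something with over 40 N, if the wrist force passes 120 N, or if a joint passes its speed limit or range.

### The arm

A 6-joint arm with a two-finger parallel gripper is mounted at the origin on the work surface. World frame = base frame: x ahead of the robot, y to its left, z up, the work surface at z = 0. Lengths are in m, angles in degrees, forces in N, time in s.
With the tool pointing down it reaches from about 0.25 to 0.8 m from the base axis. Payload 8.5 kg.
Tool frame: the origin (TCP) lies between the finger pads; the fingertips stand env.nose_length ahead of it and the grasp point (between the pads) is the TCP (env.nose_length is the distance from the TCP to the fingertips, in m); z points along the fingers, y is the direction in which the jaws open and shut (so a half turn about z gives the same grasp; the last joint's range is limited). The gripper opens to 85 mm and grips with 20 to 120 N. Pads are 22 mm wide; open, the fingers measure 114 mm over their backs; the gripper's body (76 mm by 85 mm) begins 54 mm behind the grasp point. The pads swing forward as they close: fully open they stand 13 mm farther back than shut.
Start: joints at [-70.187, 13.648, -0.773, 75.585, 0, 90], TCP at [0.178, -0.494, 0.214] pointing down, gripper open.
Joint ranges: [-152.45, 152.45], [-59.26, 108.67], [-65.41, 83.53], [-104.44, 129.93], [-82.83, 76.93], [-180, 180]. Speed limits (degrees/s): [127.2, 127.2, 159.86, 180, 180, 180].

### API

Orientations are given as [roll, pitch, yaw] about the fixed x, y, z axes, in that order (R = Rz(yaw) Ry(pitch) Rx(roll)).
In Python, from bench import env gives the robot as it stands.
- The arm moves only by the shell command python3 -m creep 'ROWS' [FORCE]. ROWS is JSON, a list of rows, each an object with "rot": the turn, a rotation vector about the world's x, y, z in degrees, a list of three; "linear": the shift along the world's x, y, z in mm, a list of three; "jaw": the opening, from 0 (shut) to 1 (fully open). A call has 1 to 8 rows; each row shifts and turns the commanded pose from where the row before left it; what a row does not reach is not made up. A row lasts 1/10 s, in which the tool goes at most 50 mm and 8.59 degrees, less where a joint would pass 70% of its speed; a pose out of reach is approached as far as the arm can. A call is refused whole if a number of a shift passes 50 or a number of a turn 8.59, either way. A call with a gripper value outside its range is refused whole. The fingers move at their own pace and stop on an object; FORCE is the grip in N (left out, the last holds). Time passes only in rows, so rows that do not move let the fingers close. It gives the time, the measured TCP pose, the force and the opening at its end, in the units of the state.
- env.observe(): the state, without advancing time (a new reading comes with each control period).
- env.read_camera(name): name is "scene" or "top" or "wrist"; returns a dict with "img" (400x640x3 uint8, red, green, blue), "mtx" (3x3 intrinsics, pixels), "k1" (the pictures are not rectified: a ray, as slopes to the right and down, at radius r is drawn at 1 + k1 r^2 times it, then the intrinsics apply), "position" and "rotation" of the camera in the world. Camera axes: x right, y down, z forward; pixel columns grow to the right and rows downward; lengths in m; the calibration is good to about 2 mm. A picture is of the moment at which its call begins. There is no depth.
- env.hand_in(): hands the job in, once; it reports no verdict.
The state is a dict: "time_s": time; "joint_positions": joint angles; "joint_velocities": joint speeds; "effort": joint torques, N m; "position": TCP position; "ee_rot": TCP orientation; "ft_force": force on the tool from outside, world axes, zero at the start; "wrist_torque": the same for the moment, N m; "width": opening from 0.0 (shut) to 1.0 (fully open).
Only numpy, scipy, OpenCV 4.12 (cv2) and the standard library are available. Lean on these libraries where they do the work, as an engineer would, in place of code of your own. Each camera call takes 0.05 s, during which the arm holds its last target.

## Working session

There is one attempt and no reset: what is moved stays moved. The work goes in short steps, Python scripts to look and compute and a shell command to move; the robot and the scene stay as the last step left them, time stands still between calls to the robot, and variables do not carry over. Pictures are saved under pics/ and viewed, and the job is handed in when it is done.

```bash
ls; mkdir -p pics; python3 - <<'E'
from bench import env
import cv2
print(env.observe(), env.nose_length)
for n in ["scene","top","wrist"]:
    c=env.read_camera(n); cv2.imwrite(f"pics/{n}0.png",c["img"][:,:,::-1]); print(n,c["mtx"].tolist(),c["k1"],c["position"],c["rotation"])
E
```

```text
pics
{'time_s': 0.0, 'joint_positions': array([-7.01866294e+01,  1.36819655e+01, -8.15539193e-01,  7.55863062e+01,
       -1.14302677e-03,  9.00002761e+01]), 'joint_velocities': array([-0.05043594, -0.04577395, -0.01293816,  0.10832484,  0.0577756 ,
        0.02311983]), 'effort': array([ 1.03293849e-03, -5.38787627e+01,  3.46441662e+01,  1.83598849e-02,
        1.33888680e-04, -1.24721038e-05]), 'position': array([ 0.17779613, -0.49350548,  0.21307797]), 'ee_rot': array([-1.79916189e+02,  1.14342943e-03,  1.98130961e+01]), 'ft_force': array([-8.05983536e-01, -2.46479166e-04,  4.57102830e-01]), 'wrist_torque': array([-0.05934753,  0.0092882 , -0.07001273]), 'width': 0.9994560945780652} 0.019
scene [[383.3688495301191, 0.0, 319.1831504919059], [0.0, 383.3688495301191, 209.93952117212902], [0.0, 0.0, 1.0]] -0.08888965401705373 [1.19814513 0.40392607 0.94700657] [-138.41860076   -0.77157918  121.58353875]
top [[454.5479764474851, 0.0, 317.58997200550556], [0.0, 454.5479764474851, 198.382588705888], [0.0, 0.0, 1.0]] -0.0659946418416887 [0.4343313  0.01477232 1.45150918] [-176.77047334   -1.42995155  -89.56214147]
wrist [[355.5365679922224, 0.0, 317.05603597679874], [0.0, 355.5365679922224, 206.79449729785455], [0.0, 0.0, 1.0]] -0.04960802638618055 [ 0.24439732 -0.4694105   0.37197024] [ 1.63848341e+02  7.52800079e-02 -7.01982348e+01]
```

View pics/top0.png

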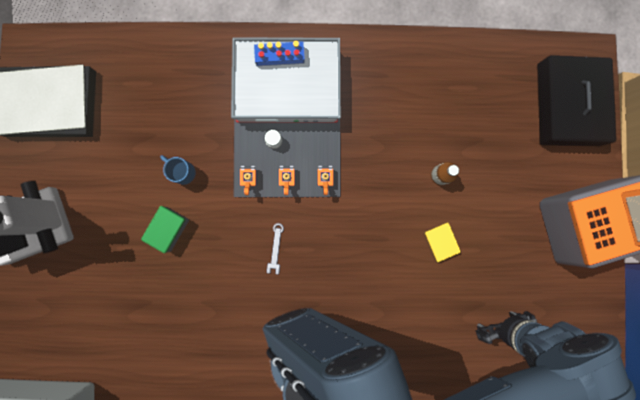

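View pics/scene0.png

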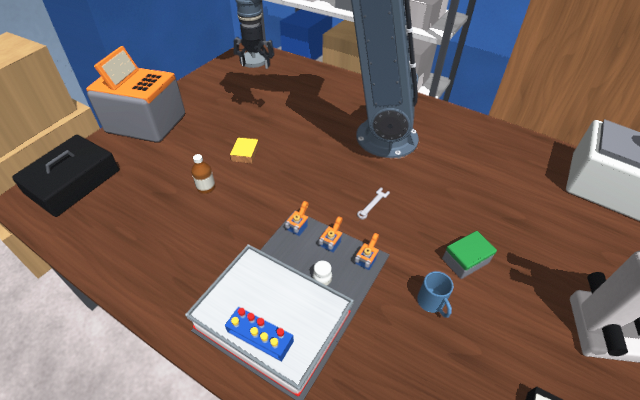

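View pics/wrist0.png

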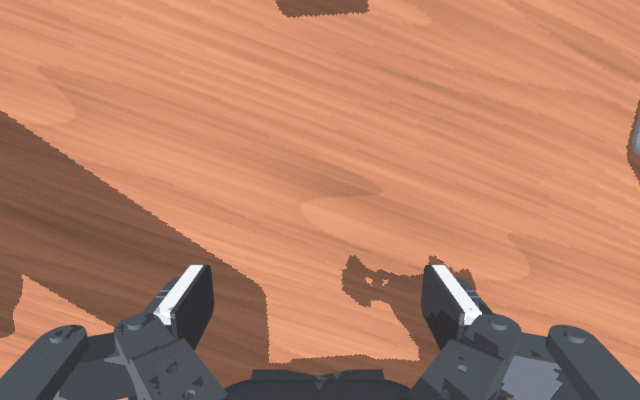

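Top view: the orange caps sit at about (248,177), (287,177) and (326,177), with the jar at (272,139) and the wrench at (276,248). Next I'll enlarge the caps to measure them.

```bash
cat > h.py <<'E'
import numpy as np, cv2
from scipy.spatial.transform import Rotation as R
from scipy.optimize import least_squares
def cam(c):
    return c["mtx"],c["k1"],np.array(c["position"]),R.from_euler("xyz",c["rotation"],degrees=True).as_matrix()
def ray(c,uv):
    K,k,p,Rm=cam(c); n=cv2.undistortPoints(np.array([[uv]],float),K,np.array([k,0,0,0.]))[0,0]
    return p,Rm@np.array([n[0],n[1],1])
def atz(c,uv,z):
    p,d=ray(c,uv); return p+d*(z-p[2])/d[2]
def proj(c,P):
    K,k,p,Rm=cam(c); q=(np.atleast_2d(P)-p)@Rm; 
    return cv2.projectPoints(q,np.zeros(3),np.zeros(3),K,np.array([k,0,0,0.]))[0][:,0]
E
python3 - <<'E'
from bench import env
from h import *
import pickle
C={n:env.read_camera(n) for n in ["top","scene"]}
pickle.dump(C,open("c0.pkl","wb"))
for uv in [(248,177),(287,177),(326,177)]: print(atz(C["top"],uv,.062))
a=C["top"]["img"][125:275,225:350][:,:,::-1]; a=C["top"]["img"][155:205,230:345,::-1]
cv2.imwrite("pics/tz.png",cv2.resize(a,None,fx=6.9,fy=6.9,interpolation=cv2.INTER_CUBIC))
a=C["scene"]["img"][195:275,275:390,::-1]
cv2.imwrite("pics/sz.png",cv2.resize(a,None,fx=6.9,fy=6.9,interpolation=cv2.INTER_CUBIC))
E
```

```text
[0.57671756 0.19449299 0.062     ]
[0.57785731 0.0750359  0.062     ]
[ 0.57906375 -0.04465957  0.062     ]
```

View pics/tz.png

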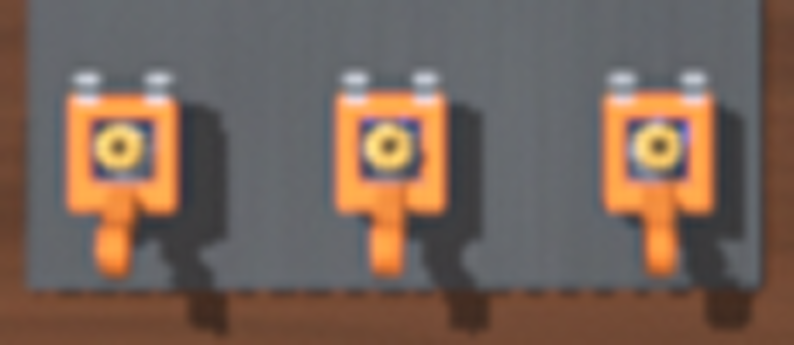

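View pics/sz.png

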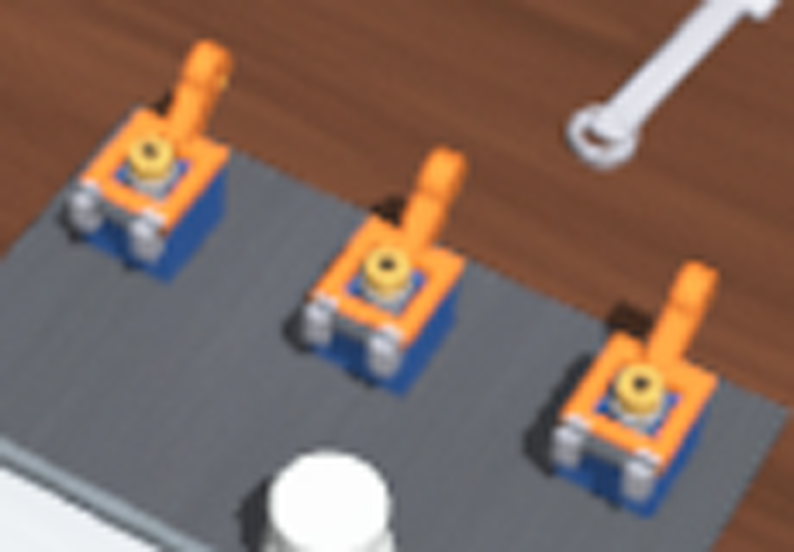

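```bash
cat >> h.py <<'E'
def shk(p,P):
    x,y,a=p; c,s=np.cos(a),np.sin(a); P=np.atleast_2d(P).astype(float)
    return np.c_[x+c*P[:,0]-s*P[:,1], y+s*P[:,0]+c*P[:,1], P[:,2]]
E
python3 - <<'E'
from h import *
import pickle
C=pickle.load(open("c0.pkl","rb"))
f=lambda L,o:(np.array(L,float)+.5)/6.9-.5+np.array(o)
t=f([(119,146),(388,146),(658,146)],(230,155))
s=f([(639,388),(387,267),(150,156)],(275,195))
H=np.array([[0,.12,.062],[0,0,.062],[0,-.12,.062]])
for u in (t,): print([atz(C["top"],q,.062).round(4) for q in t],[atz(C["scene"],q,.062).round(4) for q in s])
for w in [(1,1),(1,0),(0,1)]:
  r=least_squares(lambda p:np.r_[w[0]*(proj(C["top"],shk(p,H))-t).ravel(),w[1]*(proj(C["scene"],shk(p,H))-s).ravel()],[.577,.075,0])
  print(r.x,np.degrees(r.x[2]),r.fun.round(2))
  if w==(1,1):
    p=r.x
    print("heads",shk(p,H)); print("tabs",shk(p,H+[-.047,0,.009])); print("tab px",proj(C["top"],shk(p,H+[-.047,0,.009])),proj(C["scene"],shk(p,H+[-.047,0,.009])))
print("jar",atz(C["top"],(272.5,138),.068))
print("wrench",atz(C["top"],(278,225),.01),atz(C["top"],(273,272),.01))
E
```

```text
[array([0.5806, 0.1982, 0.062 ]), array([0.5817, 0.0787, 0.062 ]), array([ 0.5829, -0.0414,  0.062 ])] [array([0.5821, 0.1988, 0.062 ]), array([0.5828, 0.0791, 0.062 ]), array([ 0.585 , -0.0405,  0.062 ])]
[0.58239293 0.07872741 0.01020365] 0.5846263488834103 [-0.17 -0.19  0.01 -0.22 -0.03 -0.22  0.14 -0.24 -0.04 -0.15  0.04 -0.39]
heads [[ 0.58116851  0.19872117  0.062     ]
 [ 0.58239293  0.07872741  0.062     ]
 [ 0.58361735 -0.04126634  0.062     ]]
tabs [[ 0.53417096  0.1982416   0.071     ]
 [ 0.53539538  0.07824785  0.071     ]
 [ 0.53661979 -0.0417459   0.071     ]]
tab px [[246.15145044 190.62099356]
 [285.65474501 190.58228658]
 [325.08210222 190.55147191]] [[374.87169322 237.38360304]
 [338.573011   220.68069533]
 [304.61753375 205.05282234]]
[0.58175467 0.0785222  0.00982876] 0.5631465634531714 [-0.11  0.    0.07 -0.01  0.04  0.    0.   -0.    0.   -0.    0.   -0.  ]
[0.58329265 0.07908119 0.01117078] 0.6400386466088784 [-0.   -0.   -0.   -0.   -0.   -0.    0.13  0.   -0.09  0.1  -0.05 -0.13]
jar [0.69712261 0.12073895 0.068     ]
wrench [0.4305302  0.10399665 0.01      ] [0.28256277 0.11805939 0.01      ]
```

Shaker pose is x=0.5824, y=0.0787, yaw=0.6°, and the two cameras agree within about 1.5 mm. Moving to the left head with the fingers shut.

```bash
python3 -m creep '[{"rot":[0,0,-8],"linear":[25,43,0],"jaw":0},{"rot":[0,0,-8],"linear":[25,43,0],"jaw":0},{"rot":[0,0,-3.2],"linear":[25,43,0],"jaw":0},{"rot":[0,0,0],"linear":[25,43,0],"jaw":0},{"rot":[0,0,0],"linear":[25,43,0],"jaw":0},{"rot":[0,0,0],"linear":[25,43,0],"jaw":0},{"rot":[0,0,0],"linear":[25,43,0],"jaw":0},{"rot":[0,0,0],"linear":[25,43,0],"jaw":0}]' 30
```

```text
time_s: 1.05
position: [0.3779, -0.1492, 0.2139]
ee_rot: [180.0, -0.0, 0.8]
ft_force: [0.4, -0.2, -0.1]
width: 0.001
```

```bash
python3 -m creep '[{"rot":[0,0,0],"linear":[25,43,0],"jaw":0},{"rot":[0,0,0],"linear":[25,43,0],"jaw":0},{"rot":[0,0,0],"linear":[25,43,0],"jaw":0},{"rot":[0,0,0],"linear":[25,43,0],"jaw":0},{"rot":[0,0,0],"linear":[25,43,0],"jaw":0},{"rot":[0,0,0],"linear":[25,43,0],"jaw":0},{"rot":[0,0,0],"linear":[20,30,0],"jaw":0},{"rot":[0,0,0],"linear":[0,0,0],"jaw":0}]'
```

```text
time_s: 1.85
position: [0.5537, 0.0771, 0.2128]
ee_rot: [-177.0, 0.0, 6.3]
ft_force: [-0.3, -0.4, 0.3]
width: 0.001
```

```bash
python3 - <<'E'
from bench import env
o=env.observe(); print(o["joint_positions"].round(2),o["joint_velocities"].round(1),o["position"],o["ee_rot"])
E
```

```text
[  6.21  17.05   3.74  76.74   2.96 179.94] [-1.6 -2.5 -3.5  0.9 -1.3 -0. ] [0.55370834 0.07708827 0.21275589] [-1.77036916e+02  3.58165736e-02  6.26378087e+00]
```

Joint 6 has hit its 180° limit, so I'll use the equivalent half-turned grasp, at yaw about 180.6°.

```bash
python3 -m creep '[{"rot":[-2.95,-0.32,0],"linear":[0,0,0],"jaw":0},{"rot":[0,0,8.5],"linear":[0,0,0],"jaw":0},{"rot":[0,0,8.5],"linear":[0,0,0],"jaw":0},{"rot":[0,0,8.5],"linear":[0,0,0],"jaw":0},{"rot":[0,0,8.5],"linear":[0,0,0],"jaw":0},{"rot":[0,0,8.5],"linear":[0,0,0],"jaw":0},{"rot":[0,0,8.5],"linear":[0,0,0],"jaw":0},{"rot":[0,0,8.5],"linear":[0,0,0],"jaw":0}]'
```

```text
time_s: 2.65
position: [0.5518, 0.0669, 0.2138]
ee_rot: [-179.7, 0.1, 66.6]
ft_force: [1.2, -0.3, 0.3]
width: -0.001
```

```bash
python3 -m creep '[{"rot":[0,0,8.5],"linear":[0,15,0],"jaw":0},{"rot":[0,0,8.5],"linear":[0,15,0],"jaw":0},{"rot":[0,0,8.5],"linear":[0,15,0],"jaw":0},{"rot":[0,0,8.5],"linear":[0,15,0],"jaw":0},{"rot":[0,0,8.5],"linear":[0,15,0],"jaw":0},{"rot":[0,0,8.5],"linear":[0,15,0],"jaw":0},{"rot":[0,0,8.5],"linear":[0,15,0],"jaw":0},{"rot":[0,0,8.5],"linear":[0,15,0],"jaw":0}]'
```

```text
time_s: 3.45
position: [0.552, 0.1874, 0.2138]
ee_rot: [-179.6, 0.0, 134.6]
ft_force: [-0.4, 0.3, -0.4]
width: -0.001
```

```bash
python3 -m creep '[{"rot":[0,0,8.5],"linear":[9,3,-15],"jaw":0},{"rot":[0,0,8.5],"linear":[10,4,-15],"jaw":0},{"rot":[0,0,8.5],"linear":[10,4,-15],"jaw":0},{"rot":[0,0,8.5],"linear":[0,0,-15],"jaw":0},{"rot":[0,0,8.5],"linear":[0,0,-15],"jaw":0},{"rot":[0,0,3.3],"linear":[0,0,-15],"jaw":0},{"rot":[0,0,0],"linear":[0,0,0],"jaw":0},{"rot":[0,0,0],"linear":[0,0,0],"jaw":0}]'
```

```text
time_s: 4.25
position: [0.5812, 0.1981, 0.1241]
ee_rot: [-179.7, 0.0, 180.0]
ft_force: [-0.2, -0.1, 0.5]
width: -0.003
```

```bash
python3 - <<'E'
from bench import env
import cv2
o=env.observe(); print(o["joint_positions"].round(2),o["position"],o["ee_rot"],o["ft_force"])
c=env.read_camera("wrist"); cv2.imwrite("pics/w1.png",c["img"][:,:,::-1])
c=env.read_camera("scene"); cv2.imwrite("pics/s1.png",cv2.resize(c["img"][150:300,260:460,::-1],None,fx=4,fy=4,interpolation=cv2.INTER_CUBIC))
E
```

```text
[18.99 24.68  2.28 67.69 -0.33 19.  ] [0.58120931 0.19806728 0.12407777] [-1.79657287e+02  9.79591405e-03  1.79993506e+02] [-0.18006663 -0.10805392  0.45400933]
```

View pics/w1.png

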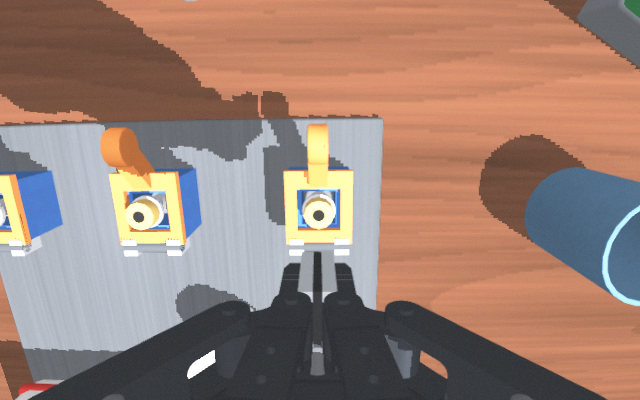

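View pics/s1.png

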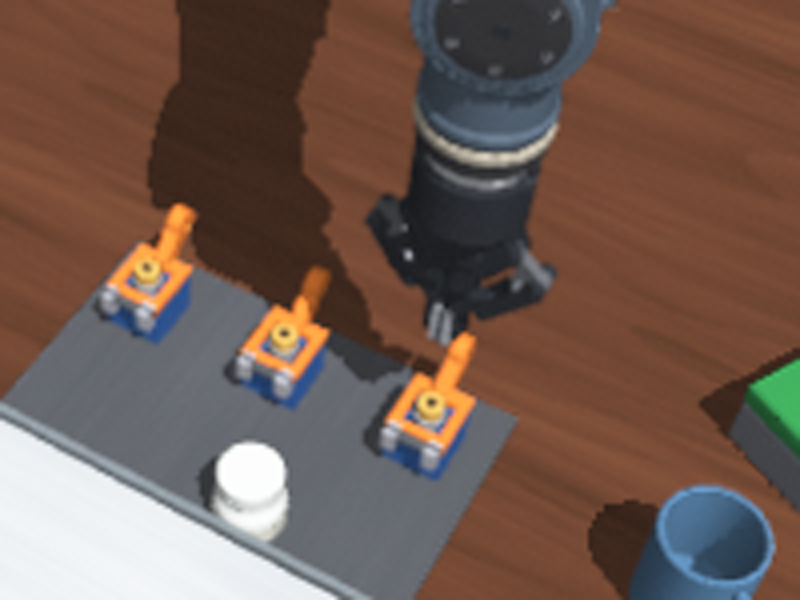

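Wrist view: left head at (318,208) with the fingertips behind it, middle head at (145,210). I'll cross-check these against the wrist calibration.

```bash
python3 - <<'E'
from bench import env
from h import *
c=env.read_camera("wrist")
a=c["img"][120:270,90:370,::-1]; cv2.imwrite("pics/w1z.png",cv2.resize(a,None,fx=2.8,fy=2.8,interpolation=cv2.INTER_CUBIC))
print(atz(c,(318.5,208.5),.062),atz(c,(144.5,211),.062),c["position"],c["rotation"])
print(proj(c,[env.observe()["position"]-[0,0,.019]]), proj(c,shk([.58239,.0787,.0102],[[0,.12,.062],[0,0,.062],[-.047,.12,.071]])))
E
```

```text
[0.57674367 0.19941436 0.062     ] [0.57869917 0.0844357  0.062     ] [0.51095884 0.19962772 0.28347263] [163.73153761   0.30341969  90.01844554]
[[316.68738912 241.09290536]] [[317.38709128 214.98682322]
 [136.85410672 216.29100219]
 [316.55742238 143.97961492]]
```

View pics/w1z.png

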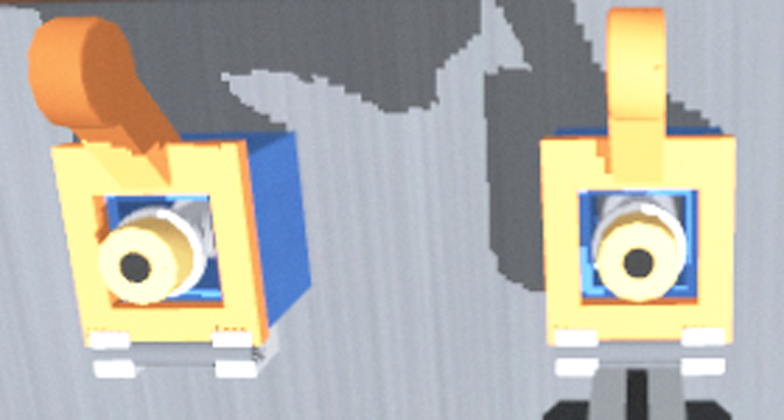

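Prediction and view agree within about 1.5 mm, so the pose is good. Descending to the left head.

```bash
python3 -m creep '[{"rot":[0,0,0.6],"linear":[0,0.5,-15],"jaw":0},{"rot":[0,0,0],"linear":[0,0,-15],"jaw":0},{"rot":[0,0,0],"linear":[0,0,-8],"jaw":0},{"rot":[0,0,0],"linear":[0,0,0],"jaw":0}]'
```

```text
time_s: 4.8
position: [0.5811, 0.1988, 0.0852]
ee_rot: [-179.6, -0.0, -179.3]
ft_force: [1.5, -0.1, 0.3]
width: -0.001
```

```bash
python3 -m creep '[{"rot":[0,0,0],"linear":[0,0,-2],"jaw":0},{"rot":[0,0,0],"linear":[0,0,-1],"jaw":0},{"rot":[0,0,0],"linear":[0,0,0],"jaw":0}]'
```

```text
time_s: 5.1
position: [0.5818, 0.1991, 0.0832]
ee_rot: [-179.7, 0.1, -179.3]
ft_force: [0.6, 1.0, -0.5]
width: -0.0
```

```bash
python3 -m creep '[{"rot":[0,0,0],"linear":[0,0,-1],"jaw":0},{"rot":[0,0,0],"linear":[0,0,0],"jaw":0}]'
```

```text
time_s: 5.3
position: [0.5816, 0.199, 0.0818]
ee_rot: [-179.7, 0.0, -179.3]
ft_force: [0.0, 0.7, -0.4]
width: -0.0
```

```bash
python3 -m creep '[{"rot":[0,0,0],"linear":[0,0,-1],"jaw":0},{"rot":[0,0,0],"linear":[0,0,0],"jaw":0}]'
```

```text
time_s: 5.5
position: [0.5815, 0.199, 0.0807]
ee_rot: [-179.7, 0.0, -179.3]
ft_force: [0.8, -0.2, 0.6]
width: -0.001
```

```bash
python3 -m creep '[{"rot":[0,0,0],"linear":[0,0,-1],"jaw":0},{"rot":[0,0,0],"linear":[0,0,0],"jaw":0}]'
```

```text
time_s: 5.7
position: [0.5815, 0.199, 0.0796]
ee_rot: [-179.7, 0.0, -179.3]
ft_force: [-0.8, -0.2, 0.4]
width: 0.001
```

```bash
python3 -m creep '[{"rot":[0,0,0],"linear":[0,0,-1],"jaw":0},{"rot":[0,0,0],"linear":[0,0,0],"jaw":0}]'
```

```text
time_s: 5.9
position: [0.5815, 0.199, 0.0786]
ee_rot: [-179.7, 0.0, -179.3]
ft_force: [-0.2, -0.7, -0.2]
width: 0.004
```

```bash
python3 -m creep '[{"rot":[0,0,0],"linear":[0,0,-1],"jaw":0},{"rot":[0,0,0],"linear":[0,0,0],"jaw":0}]'
```

```text
time_s: 6.1
position: [0.5815, 0.199, 0.0776]
ee_rot: [-179.7, 0.0, -179.3]
ft_force: [0.1, 0.9, 0.5]
width: 0.005
```

```bash
python3 - <<'E'
from bench import env
import cv2
print(env.observe()["ft_force"], env.observe()["effort"])
c=env.read_camera("wrist"); cv2.imwrite("pics/w2.png",cv2.resize(c["img"][150:370,180:460,::-1],None,fx=2.7,fy=2.7,interpolation=cv2.INTER_CUBIC))
c=env.read_camera("scene"); cv2.imwrite("pics/s2.png",cv2.resize(c["img"][200:290,310:430,::-1],None,fx=6.6,fy=6.6,interpolation=cv2.INTER_CUBIC))
E
```

```text
[0.06805804 0.93461147 0.54056082] [-1.65942270e-04 -6.82980537e+01  3.20633197e+01 -3.56529385e-02
 -2.23499327e-02 -3.33318064e-05]
```

View pics/w2.png

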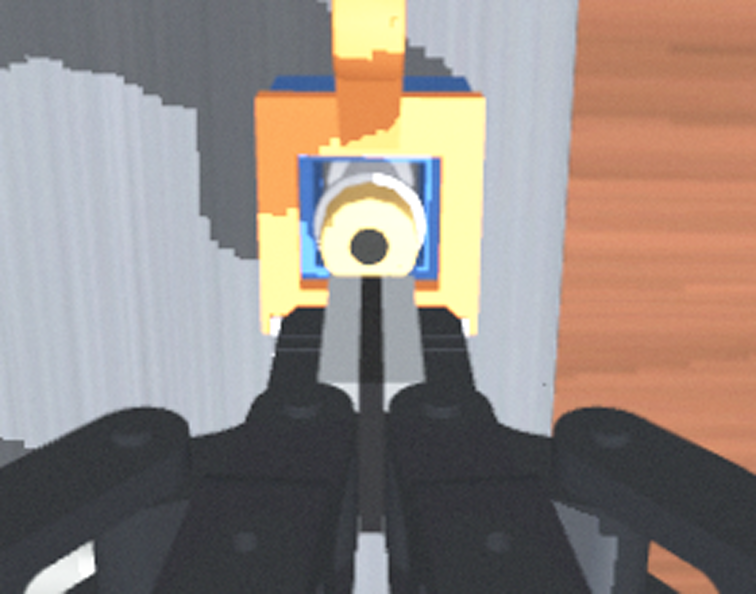

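View pics/s2.png

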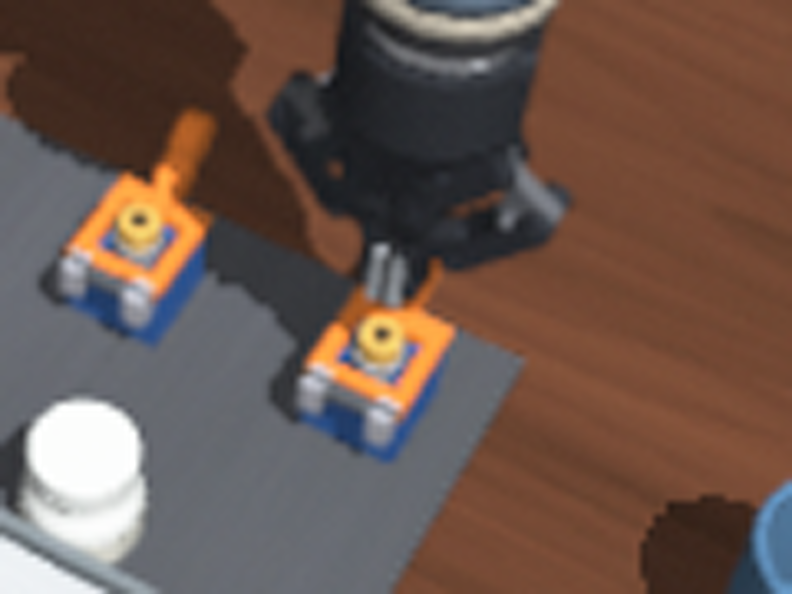

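```bash
python3 - <<'E'
from bench import env
from h import *
w=env.read_camera("wrist"); s=env.read_camera("scene")
P=env.observe()["position"]; print(P)
def tri(uw,us):
    A=[];b=[]
    for c,u in((w,uw),(s,us)):
        p,d=ray(c,u); d/=np.linalg.norm(d); M=np.eye(3)-np.outer(d,d); A.append(M); b.append(M@p)
    x,res,_,_=np.linalg.lstsq(np.vstack(A),np.hstack(b),rcond=None); return x,res
uw=(371/2.7+180,277/2.7+150); us=(386/6.6+310,303/6.6+200)
print(uw,us,tri(uw,us))
for z in (0.062,.07,.08,.09): print(z,atz(w,uw,z),atz(s,us,z))
for dz in (0,.005,.01,.019): 
  for dx in(-.011,.011): print(dz,dx,proj(w,P+[dx,0,-dz]),proj(s,P+[dx,0,-dz]))
E
```

```text
[0.58158514 0.19902477 0.07775723]
(317.4074074074074, 252.59259259259258) (368.4848484848485, 245.9090909090909) (array([0.57853503, 0.19913623, 0.08126573]), array([3.56457601e-07]))
0.062 [0.58682878 0.19956596 0.062     ] [0.56480672 0.19414902 0.062     ]
0.07 [0.58334285 0.19955853 0.07      ] [0.57053177 0.1960453  0.07      ]
0.08 [0.57898544 0.19954924 0.08      ] [0.57768809 0.19841564 0.08      ]
0.09 [0.57462803 0.19953996 0.09      ] [0.5848444  0.20078599 0.09      ]
0 -0.011 [[316.55508769 234.38553442]] [[369.72448037 244.74384187]]
0 0.011 [[316.01147771 276.15094367]] [[366.18131873 250.14953717]]
0.005 -0.011 [[316.62649813 230.77522715]] [[369.5242283  245.79583926]]
0.005 0.011 [[316.09465758 271.5684337 ]] [[365.99087205 251.19443775]]
0.01 -0.011 [[316.69408459 227.35822781]] [[369.32529998 246.840466  ]]
0.01 0.011 [[316.17356754 267.2209767 ]] [[365.80170511 252.23190953]]
0.019 -0.011 [[316.80703399 221.64774738]] [[368.97052586 248.70245215]]
0.019 0.011 [[316.30583836 259.93326231]] [[365.46439113 254.08087606]]
```

```bash
python3 - <<'E'
from bench import env
from h import *
P=env.observe()["position"]
def ov(n,u0,v0,w,h,f,name):
    c=env.read_camera(n); a=cv2.resize(c["img"][v0:v0+h,u0:u0+w,::-1],None,fx=f,fy=f,interpolation=cv2.INTER_CUBIC)
    b=a.copy()
    for dz in (.04,.02,0,-.019):
        for dx,col in((-.011,(0,255,0)),(.011,(255,0,255))):
            q=proj(c,P+[dx,0,dz])[0]; cv2.circle(b,tuple(int(x) for x in ((q-[u0,v0]+.5)*f)),3,col,-1)
    cv2.imwrite(name,np.hstack([a,b]))
ov("wrist",240,190,160,200,2.5,"pics/w3.png")
ov("scene",330,210,66,66,6,"pics/s3.png")
E
```

```text
(no output)
```

View pics/w3.png

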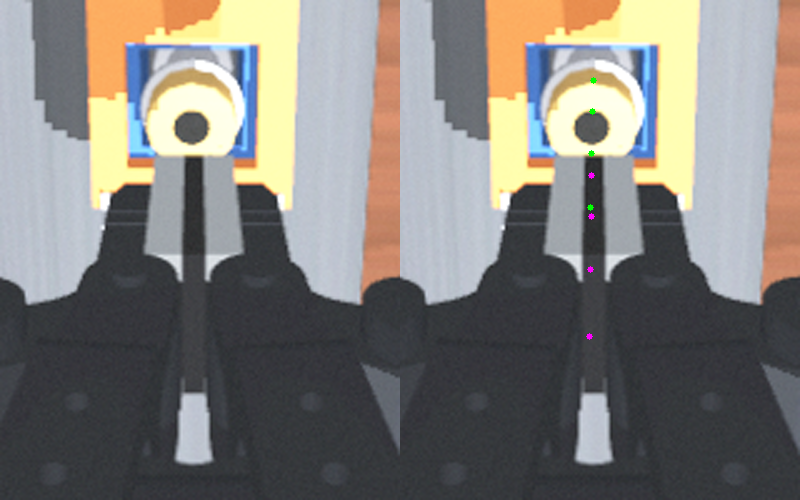

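View pics/s3.png

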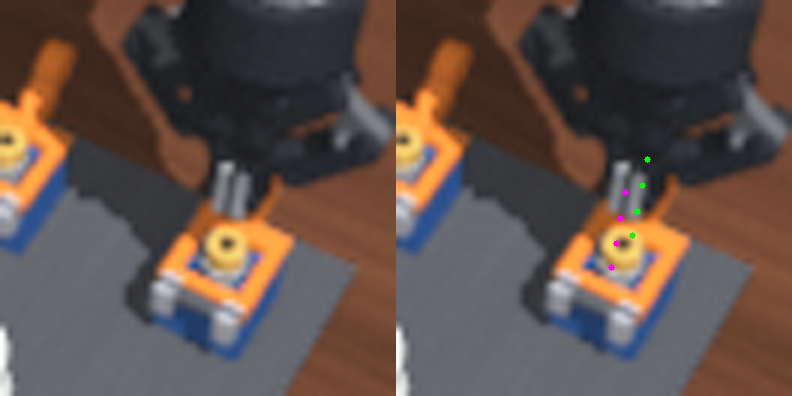

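In both views the shut pads end about 20 mm above the TCP, not 19 mm ahead of it, and there is still clear space above the head. No force yet, so I'll keep stepping down and watch the reading.

```bash
python3 -m creep '[{"rot":[0,0,0],"linear":[0,0,-2],"jaw":0},{"rot":[0,0,0],"linear":[0,0,0],"jaw":0}]'
```

```text
time_s: 6.6
position: [0.5814, 0.1989, 0.0755]
ee_rot: [-179.7, 0.0, -179.3]
ft_force: [0.0, -0.3, -0.0]
width: -0.003
```

```bash
python3 -m creep '[{"rot":[0,0,0],"linear":[0,0,-2],"jaw":0},{"rot":[0,0,0],"linear":[0,0,0],"jaw":0}]'; python3 - <<'E'
from bench import env
from h import *
P=env.observe()["position"]
c=env.read_camera("wrist"); a=c["img"][190:390,240:400,::-1]
s=env.read_camera("scene"); b=s["img"][210:270,330:396,::-1]
cv2.imwrite("pics/ws4.png",np.hstack([cv2.resize(a,(400,500)),cv2.resize(b,(400,500),interpolation=cv2.INTER_CUBIC)]))
E
```

```text
time_s: 6.8
position: [0.5814, 0.199, 0.0734]
ee_rot: [-179.7, 0.0, -179.3]
ft_force: [-0.7, 0.0, 0.2]
width: 0.002
```

View pics/ws4.png

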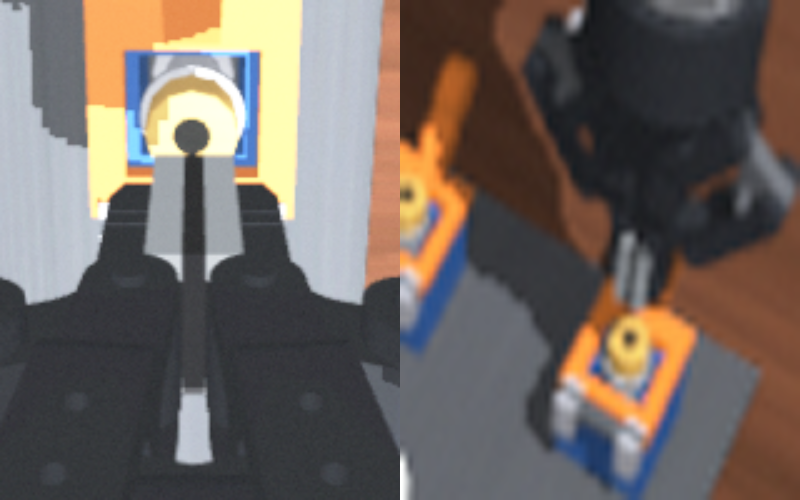

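```bash
python3 -m creep '[{"rot":[0,0,0],"linear":[0,0,-2],"jaw":0},{"rot":[0,0,0],"linear":[0,0,0],"jaw":0}]'
```

```text
time_s: 7.1
position: [0.5814, 0.199, 0.0715]
ee_rot: [-179.7, 0.0, -179.3]
ft_force: [0.1, 0.7, 0.8]
width: 0.002
```

```bash
python3 -m creep '[{"rot":[0,0,0],"linear":[0,0,-2],"jaw":0},{"rot":[0,0,0],"linear":[0,0,0],"jaw":0}]'
```

```text
time_s: 7.3
position: [0.5814, 0.199, 0.0695]
ee_rot: [-179.7, 0.0, -179.3]
ft_force: [0.4, -0.3, -1.1]
width: 0.005
```

```bash
python3 -m creep '[{"rot":[0,0,0],"linear":[0,0,-2],"jaw":0},{"rot":[0,0,0],"linear":[0,0,0],"jaw":0}]'
```

```text
time_s: 7.5
position: [0.5814, 0.199, 0.0675]
ee_rot: [-179.7, 0.0, -179.3]
ft_force: [-0.5, -0.1, -0.3]
width: -0.001
```

```bash
python3 -m creep '[{"rot":[0,0,0],"linear":[0,0,-2],"jaw":0},{"rot":[0,0,0],"linear":[0,0,0],"jaw":0}]'
```

```text
time_s: 7.7
position: [0.5814, 0.1989, 0.0655]
ee_rot: [-179.7, 0.0, -179.3]
ft_force: [-0.1, -0.3, 0.1]
width: 0.001
```

```bash
cat > look.py <<'E'
from bench import env
from h import *
import sys
n,u0,v0=sys.argv[1],int(sys.argv[2]),int(sys.argv[3])
c=env.read_camera("wrist"); a=c["img"][190:390,240:400,::-1]
s=env.read_camera("scene"); b=s["img"][v0:v0+70,u0:u0+66,::-1]
cv2.imwrite(f"pics/{n}.png",np.hstack([cv2.resize(a,(400,500)),cv2.resize(b,(400,424),interpolation=cv2.INTER_CUBIC)[:500] if 0 else cv2.resize(b,(400,500),interpolation=cv2.INTER_CUBIC)]))
E
python3 look.py ws5 335 210
```

```text
(no output)
```

View pics/ws5.png

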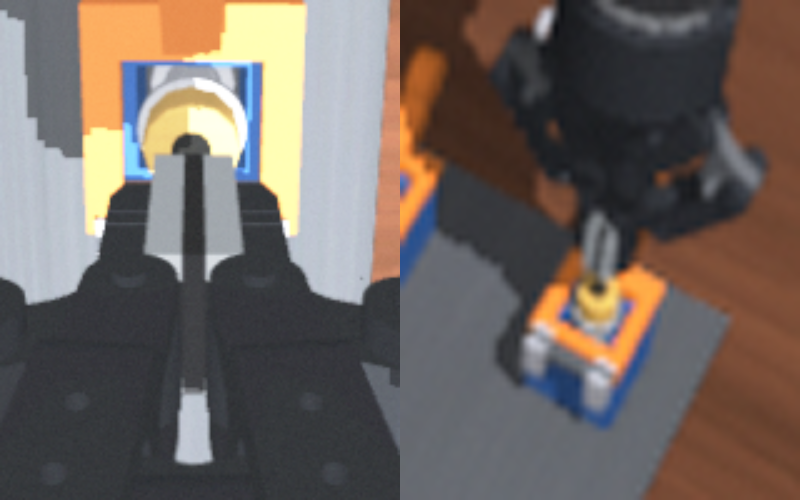

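```bash
python3 -m creep '[{"rot":[0,0,0],"linear":[0,0,-3],"jaw":0},{"rot":[0,0,0],"linear":[0,0,0],"jaw":0}]'
```

```text
time_s: 8.0
position: [0.5813, 0.1989, 0.0623]
ee_rot: [-179.7, 0.0, -179.3]
ft_force: [0.6, 0.0, -0.9]
width: -0.002
```

```bash
python3 -m creep '[{"rot":[0,0,0],"linear":[0,0,-3],"jaw":0},{"rot":[0,0,0],"linear":[0,0,0],"jaw":0}]'
```

```text
time_s: 8.2
position: [0.5813, 0.1989, 0.0593]
ee_rot: [-179.7, 0.0, -179.3]
ft_force: [-0.1, -0.1, -0.0]
width: -0.003
```

```bash
python3 -m creep '[{"rot":[0,0,0],"linear":[0,0,-3],"jaw":0},{"rot":[0,0,0],"linear":[0,0,0],"jaw":0}]';python3 look.py ws6 335 210
```

```text
time_s: 8.4
position: [0.5813, 0.1989, 0.0563]
ee_rot: [-179.7, 0.0, -179.3]
ft_force: [0.6, -0.4, -0.7]
width: 0.001
```

View pics/ws6.png

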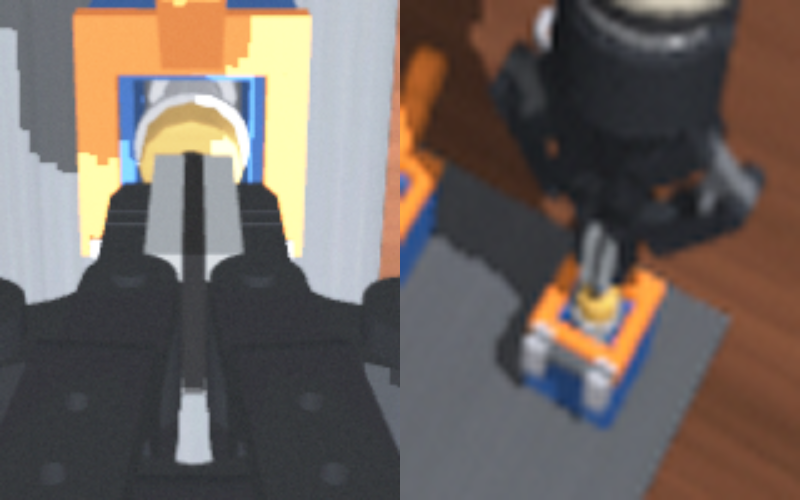

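```bash
python3 -m creep '[{"rot":[0,0,0],"linear":[0,0,-3],"jaw":0},{"rot":[0,0,0],"linear":[0,0,0],"jaw":0}]'
```

```text
time_s: 8.7
position: [0.5813, 0.199, 0.0534]
ee_rot: [-179.7, 0.0, -179.3]
ft_force: [-0.1, 0.5, -0.6]
width: 0.001
```

```bash
python3 -m creep '[{"rot":[0,0,0],"linear":[0,0,-2],"jaw":0},{"rot":[0,0,0],"linear":[0,0,0],"jaw":0}]'
```

```text
time_s: 8.9
position: [0.5814, 0.199, 0.0515]
ee_rot: [-179.7, 0.0, -179.3]
ft_force: [-0.1, -0.4, -0.3]
width: 0.002
```

```bash
python3 -m creep '[{"rot":[0,0,0],"linear":[0,0,-2],"jaw":0},{"rot":[0,0,0],"linear":[0,0,0],"jaw":0}]'
```

```text
time_s: 9.1
position: [0.5814, 0.199, 0.0495]
ee_rot: [-179.7, 0.0, -179.3]
ft_force: [-0.3, 0.1, 0.4]
width: 0.003
```

```bash
python3 -m creep '[{"rot":[0,0,0],"linear":[0,0,-2],"jaw":0},{"rot":[0,0,0],"linear":[0,0,0],"jaw":0}]';python3 look.py ws7 335 210
```

```text
time_s: 9.3
position: [0.5814, 0.199, 0.0475]
ee_rot: [-179.7, 0.0, -179.3]
ft_force: [-0.1, 0.4, 0.6]
width: -0.0
```

View pics/ws7.png

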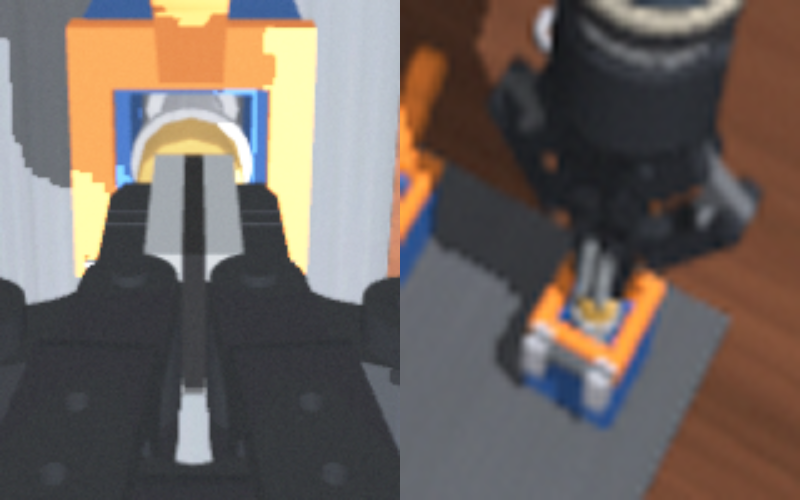

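```bash
python3 -m creep '[{"rot":[0,0,0],"linear":[0,0,-2],"jaw":0},{"rot":[0,0,0],"linear":[0,0,0],"jaw":0}]'
```

```text
time_s: 9.6
position: [0.5815, 0.199, 0.0455]
ee_rot: [-179.7, 0.0, -179.3]
ft_force: [0.2, -0.0, 0.2]
width: -0.001
```

```bash
python3 -m creep '[{"rot":[0,0,0],"linear":[0,0,-1],"jaw":0},{"rot":[0,0,0],"linear":[0,0,0],"jaw":0}]'
```

```text
time_s: 9.8
position: [0.5815, 0.199, 0.0446]
ee_rot: [-179.7, 0.0, -179.3]
ft_force: [0.5, 0.6, -0.4]
width: -0.003
```

```bash
python3 -m creep '[{"rot":[0,0,0],"linear":[0,0,-1],"jaw":0},{"rot":[0,0,0],"linear":[0,0,0],"jaw":0}]'
```

```text
time_s: 10.0
position: [0.5816, 0.1991, 0.0442]
ee_rot: [-179.7, 0.1, -179.3]
ft_force: [-1.4, 0.9, 4.2]
width: 0.003
```

```bash
python3 -m creep '[{"rot":[0,0,0],"linear":[0,0,-1],"jaw":0},{"rot":[0,0,0],"linear":[0,0,0],"jaw":0}]'
```

```text
time_s: 10.2
position: [0.5817, 0.1991, 0.0441]
ee_rot: [-179.7, 0.1, -179.3]
ft_force: [-4.8, -1.4, 12.7]
width: -0.002
```

```bash
python3 -m creep '[{"rot":[0,0,0],"linear":[0,0,-1],"jaw":0},{"rot":[0,0,0],"linear":[0,0,0],"jaw":0}]'
```

```text
time_s: 10.4
position: [0.5817, 0.1991, 0.044]
ee_rot: [-179.7, 0.1, -179.3]
ft_force: [-6.6, -2.0, 20.8]
width: 0.003
```

The left head stops at TCP z = 0.044, with 20.8 N and under 0.5 mm of give, so it's tight. Contact also shows the tips are 17.7 mm above the reported TCP. Next, the middle head.

```bash
python3 -m creep '[{"rot":[0,0,0],"linear":[0,0,22],"jaw":0},{"rot":[0,0,0],"linear":[0,-30,0],"jaw":0},{"rot":[0,0,0],"linear":[1,-45,0],"jaw":0},{"rot":[0,0,0],"linear":[0,-45,0],"jaw":0},{"rot":[0,0,0],"linear":[0,0,0],"jaw":0},{"rot":[0,0,0],"linear":[0,0,-15],"jaw":0},{"rot":[0,0,0],"linear":[0,0,0],"jaw":0}]'
```

```text
time_s: 11.1
position: [0.5816, 0.0788, 0.0474]
ee_rot: [-179.7, -0.1, -179.3]
ft_force: [-0.4, 0.1, -0.0]
width: 0.005
```

```bash
python3 look.py ws8 315 195
```

```text
(no output)
```

View pics/ws8.png

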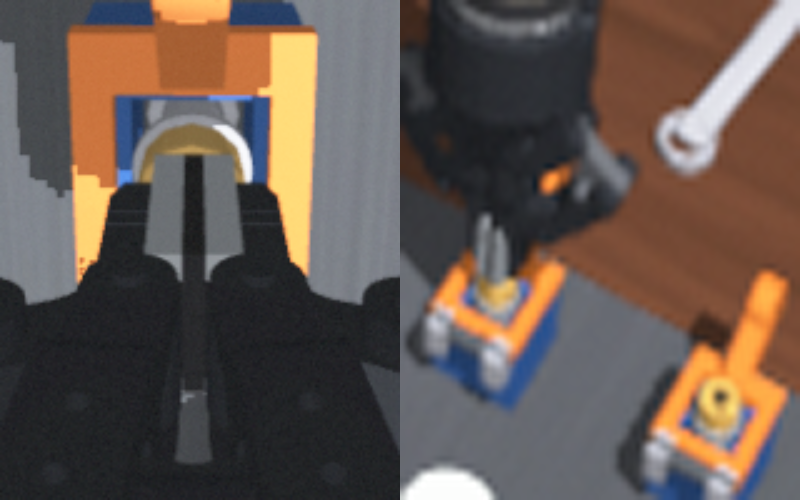

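The tips are centred over the middle head and the left cap is shut. Pushing in 1 mm steps.

```bash
python3 -m creep '[{"rot":[0,0,0],"linear":[0.5,0,-2],"jaw":0},{"rot":[0,0,0],"linear":[0,0,-1],"jaw":0},{"rot":[0,0,0],"linear":[0,0,0],"jaw":0}]'
```

```text
time_s: 11.5
position: [0.5831, 0.0794, 0.0458]
ee_rot: [-179.7, 0.0, -179.2]
ft_force: [-0.1, -0.1, -0.2]
width: -0.001
```

```bash
python3 -m creep '[{"rot":[0,0,0],"linear":[0,0,-1],"jaw":0},{"rot":[0,0,0],"linear":[0,0,0],"jaw":0}]'
```

```text
time_s: 11.7
position: [0.583, 0.0791, 0.0447]
ee_rot: [-179.7, 0.0, -179.3]
ft_force: [-0.4, 0.3, -0.6]
width: 0.002
```

```bash
python3 -m creep '[{"rot":[0,0,0],"linear":[0,0,-1],"jaw":0},{"rot":[0,0,0],"linear":[0,0,0],"jaw":0}]'
```

```text
time_s: 11.9
position: [0.5831, 0.0791, 0.0442]
ee_rot: [-179.7, 0.1, -179.3]
ft_force: [-0.9, -0.0, 4.7]
width: 0.001
```

```bash
python3 -m creep '[{"rot":[0,0,0],"linear":[0,0,-0.5],"jaw":0},{"rot":[0,0,0],"linear":[0,0,0],"jaw":0}]'
```

```text
time_s: 12.1
position: [0.5832, 0.0791, 0.0441]
ee_rot: [-179.7, 0.1, -179.3]
ft_force: [-2.5, -0.1, 9.8]
width: 0.002
```

The middle head holds 9.8 N without sinking, so it's tight. On to the right head.

```bash
python3 -m creep '[{"rot":[0,0,0],"linear":[0,0,22],"jaw":0},{"rot":[0,0,0],"linear":[0,-30,0],"jaw":0},{"rot":[0,0,0],"linear":[1,-45,0],"jaw":0},{"rot":[0,0,0],"linear":[0,-45,0],"jaw":0},{"rot":[0,0,0],"linear":[0,0,0],"jaw":0},{"rot":[0,0,0],"linear":[0,0,-15],"jaw":0},{"rot":[0,0,0],"linear":[0,0,-3],"jaw":0},{"rot":[0,0,0],"linear":[0,0,0],"jaw":0}]'
```

```text
time_s: 12.9
position: [0.5835, -0.0405, 0.0467]
ee_rot: [-179.7, -0.1, -179.2]
ft_force: [-0.6, -0.9, -0.2]
width: 0.002
```

```bash
python3 look.py ws9 275 185
```

```text
(no output)
```

View pics/ws9.png

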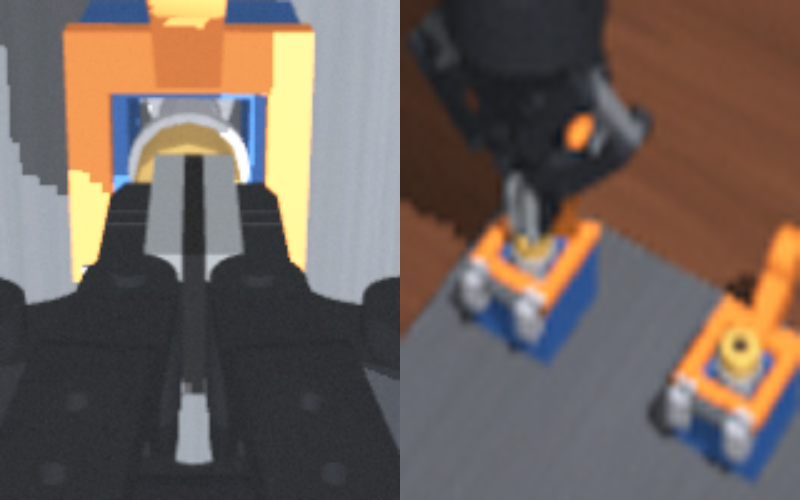

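```bash
python3 -m creep '[{"rot":[0,0,0],"linear":[0,-0.5,-1],"jaw":0},{"rot":[0,0,0],"linear":[0,0,-1],"jaw":0},{"rot":[0,0,0],"linear":[0,0,-1],"jaw":0},{"rot":[0,0,0],"linear":[0,0,0],"jaw":0}]'
```

```text
time_s: 13.4
position: [0.5842, -0.0413, 0.0443]
ee_rot: [-179.7, 0.0, -179.3]
ft_force: [-0.2, 0.1, -0.1]
width: -0.007
```

```bash
python3 -m creep '[{"rot":[0,0,0],"linear":[0,0,-0.5],"jaw":0},{"rot":[0,0,0],"linear":[0,0,0],"jaw":0}]'
```

```text
time_s: 13.6
position: [0.5842, -0.0414, 0.0438]
ee_rot: [-179.7, 0.0, -179.3]
ft_force: [0.0, 0.8, 0.4]
width: -0.0
```

```bash
python3 -m creep '[{"rot":[0,0,0],"linear":[0,0,-1],"jaw":0},{"rot":[0,0,0],"linear":[0,0,0],"jaw":0}]'
```

```text
time_s: 13.8
position: [0.5841, -0.0415, 0.0427]
ee_rot: [-179.7, 0.0, -179.3]
ft_force: [-0.1, 0.1, 0.5]
width: 0.001
```

```bash
python3 -m creep '[{"rot":[0,0,0],"linear":[0,0,-2],"jaw":0},{"rot":[0,0,0],"linear":[0,0,-2],"jaw":0},{"rot":[0,0,0],"linear":[0,0,0],"jaw":0}]'
```

```text
time_s: 14.1
position: [0.5839, -0.0416, 0.0384]
ee_rot: [-179.7, 0.0, -179.3]
ft_force: [0.5, 0.5, -0.3]
width: 0.002
```

```bash
python3 -m creep '[{"rot":[0,0,0],"linear":[0,0,-1],"jaw":0},{"rot":[0,0,0],"linear":[0,0,-1],"jaw":0},{"rot":[0,0,0],"linear":[0,0,0],"jaw":0}]'
```

```text
time_s: 14.4
position: [0.5839, -0.0415, 0.0366]
ee_rot: [-179.7, 0.0, -179.3]
ft_force: [0.8, 0.9, 0.4]
width: 0.002
```

```bash
python3 -m creep '[{"rot":[0,0,0],"linear":[0,0,-0.5],"jaw":0},{"rot":[0,0,0],"linear":[0,0,0],"jaw":0}]'; python3 look.py ws10 275 185
```

```text
time_s: 14.6
position: [0.584, -0.0415, 0.0365]
ee_rot: [-179.7, 0.0, -179.3]
ft_force: [-0.9, -0.6, 4.1]
width: -0.001
```

View pics/ws10.png

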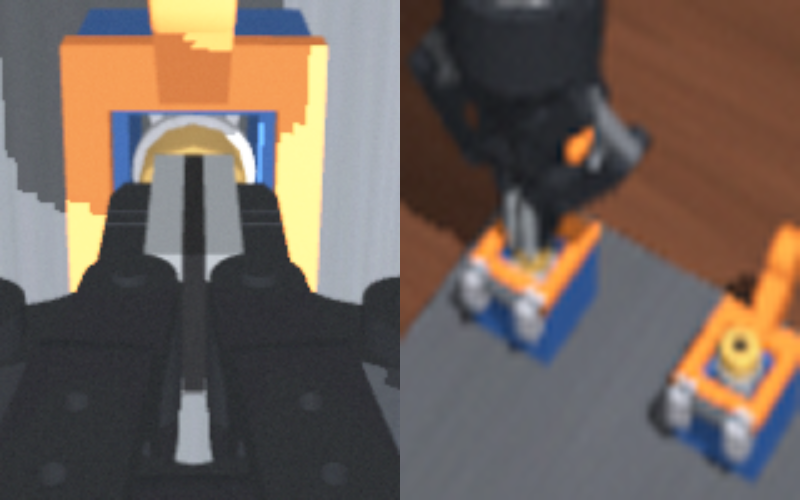

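The right bolt sank 7.8 mm and then met its stop (4.1 N), so it's the loose one. Moving above its tab with the jaws half open.

```bash
python3 -m creep '[{"rot":[0,0,0],"linear":[0,0,30],"jaw":0},{"rot":[0,0,0],"linear":[0,0,40],"jaw":0.5},{"rot":[0,0,0],"linear":[-20,0,0],"jaw":0.5},{"rot":[0,0,0],"linear":[-27,0,0],"jaw":0.5},{"rot":[0,0,0],"linear":[0,0,0],"jaw":0.5},{"rot":[0,0,0],"linear":[0,0,0],"jaw":0.5},{"rot":[0,0,0],"linear":[0,0,0],"jaw":0.5}]'; python3 - <<'E'
from bench import env
from h import *
P=env.observe()["position"];print(P)
c=env.read_camera("wrist"); s=env.read_camera("scene"); b=s["img"][150:250,260:380,::-1]
cv2.imwrite("pics/w11.png",c["img"][:,:,::-1]); cv2.imwrite("pics/s11.png",cv2.resize(b,None,fx=6,fy=6,interpolation=cv2.INTER_CUBIC))
print(proj(c,shk([.58239,.0787,.0102],[[-.047,-.12,.071],[-.047,-.126,.083],[-.047,-.114,.083]])))
E
```

```text
time_s: 15.4
position: [0.5379, -0.0415, 0.1062]
ee_rot: [-179.7, 0.1, -179.3]
ft_force: [1.3, -0.2, 0.3]
width: 0.503
[ 0.53790624 -0.04151417  0.10622884]
[[316.30143892 228.49161647]
 [305.15254674 235.87069666]
 [327.11584994 235.96544207]]
```

View pics/w11.png

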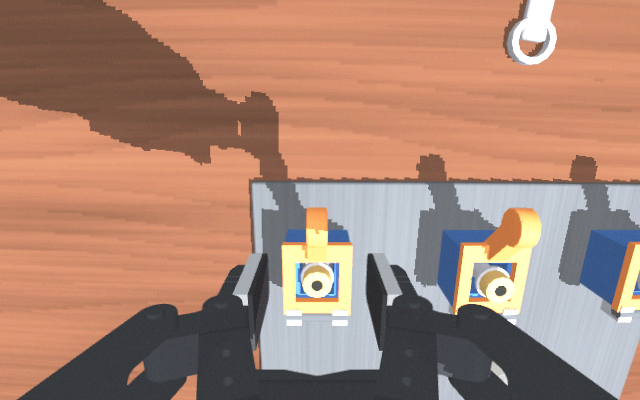

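View pics/s11.png

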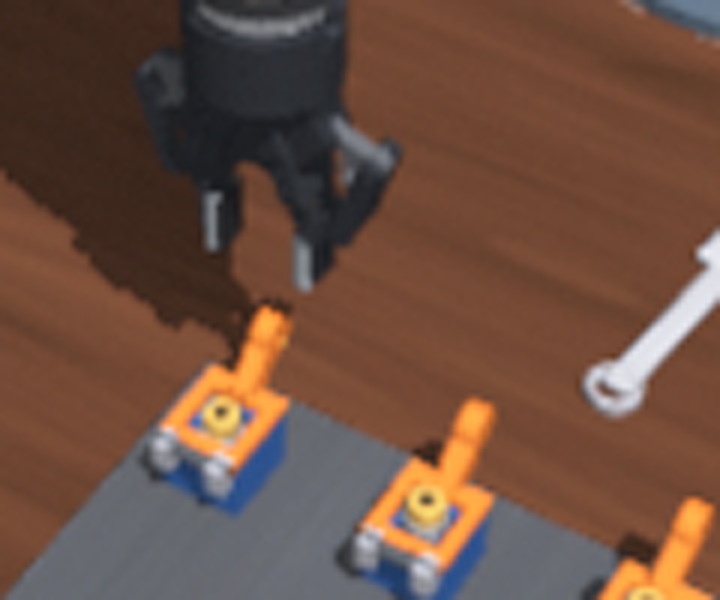

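The tab sits midway between the pads (316 against about 317). The right bolt is lower than the others and all caps are shut. Descending onto the tab.

```bash
python3 -m creep '[{"rot":[0,0,0],"linear":[-1,0,-15],"jaw":0.5},{"rot":[0,0,0],"linear":[0,0,-15],"jaw":0.5},{"rot":[0,0,0],"linear":[0,0,-15],"jaw":0.5},{"rot":[0,0,0],"linear":[0,0,-12],"jaw":0.5},{"rot":[0,0,0],"linear":[0,0,-8],"jaw":0.5},{"rot":[0,0,0],"linear":[0,0,0],"jaw":0.5}]'; python3 - <<'E'
from bench import env
from h import *
P=env.observe()["position"];print(P)
c=env.read_camera("wrist"); s=env.read_camera("scene"); b=s["img"][150:250,260:380,::-1]
cv2.imwrite("pics/w12.png",c["img"][:,:,::-1]); cv2.imwrite("pics/s12.png",cv2.resize(b,None,fx=6,fy=6,interpolation=cv2.INTER_CUBIC))
E
```

```text
time_s: 16.1
position: [0.5356, -0.0414, 0.0401]
ee_rot: [-179.7, -0.1, -179.3]
ft_force: [0.4, 0.4, 0.6]
width: 0.501
[ 0.53557951 -0.04142906  0.04013604]
```

View pics/w12.png

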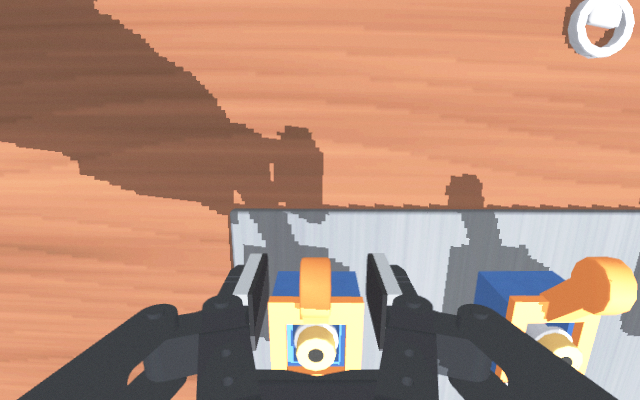

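View pics/s12.png

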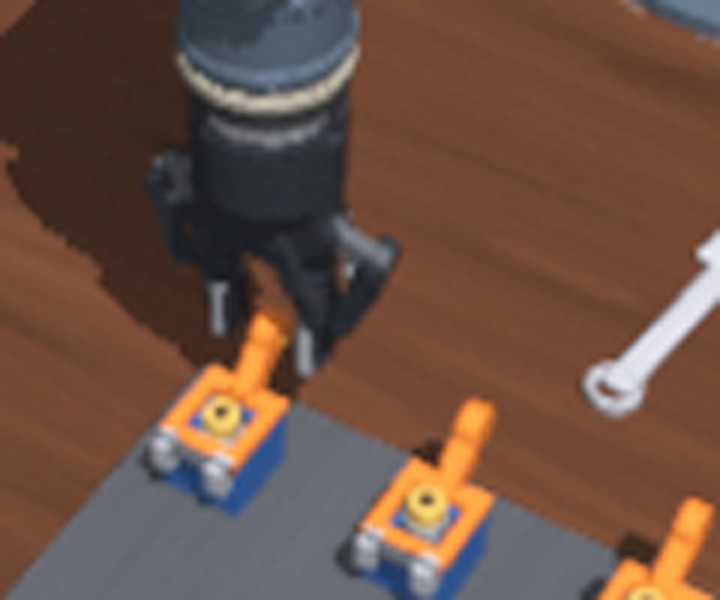

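The tab sits between the pads. Closing.

```bash
python3 -m creep '[{"rot":[0,0,0],"linear":[0.5,0,-1],"jaw":0.3},{"rot":[0,0,0],"linear":[0,0,0],"jaw":0.1},{"rot":[0,0,0],"linear":[0,0,0],"jaw":0.05},{"rot":[0,0,0],"linear":[0,0,0],"jaw":0.0},{"rot":[0,0,0],"linear":[0,0,0],"jaw":0.0},{"rot":[0,0,0],"linear":[0,0,0],"jaw":0.0}]' 35; python3 - <<'E'
from bench import env
from h import *
o=env.observe();print(o["position"],o["wrist_torque"])
c=env.read_camera("wrist"); s=env.read_camera("scene"); b=s["img"][150:250,260:380,::-1]
cv2.imwrite("pics/ws13.png",np.hstack([cv2.resize(c["img"][200:400,220:420,::-1],(400,400)),cv2.resize(b,(480,400),interpolation=cv2.INTER_CUBIC)[:,:400]]))
# arc targets from the shut tab, shaker frame -> world mm
for d in range(0,70,5):
    t=np.arctan2(24,74)+np.radians(d); r=np.hypot(24,74); print(d,round(74-r*np.cos(t),1),round(r*np.sin(t)-24,1))
E
```

```text
time_s: 16.8
position: [0.5369, -0.0421, 0.0407]
ee_rot: [-179.6, 0.1, -179.3]
ft_force: [-1.2, -5.0, 3.0]
width: 0.129
[ 0.53694789 -0.04206224  0.04067429] [-0.86357827 -0.03420263  0.01589398]
0 0.0 -0.0
5 2.4 6.4
10 5.3 12.5
15 8.7 18.3
20 12.7 23.9
25 17.1 29.0
30 21.9 33.8
35 27.1 38.1
40 32.7 42.0
45 38.6 45.3
50 44.8 48.1
55 51.2 50.4
60 57.8 52.1
65 64.5 53.2
```

View pics/ws13.png

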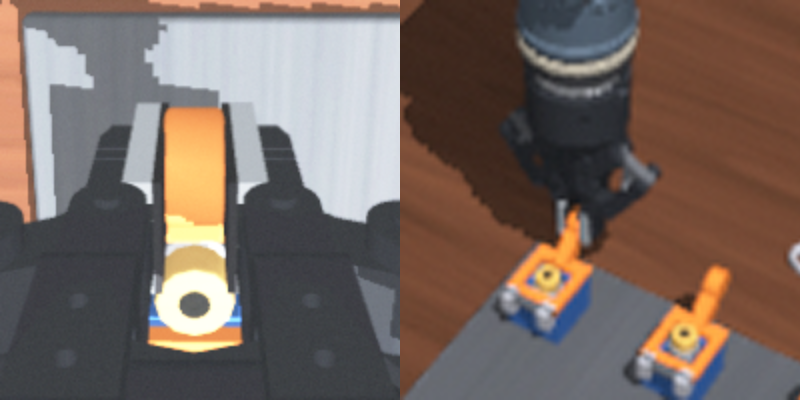

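Gripped: opening 0.129 is about 11 mm, matching the tab. Lifting along the hinge arc, 30° first.

```bash
python3 -m creep '[{"rot":[0,0,0],"linear":[2.4,-0.5,6.4],"jaw":0},{"rot":[0,0,0],"linear":[2.9,0,6.1],"jaw":0},{"rot":[0,0,0],"linear":[3.4,0,5.8],"jaw":0},{"rot":[0,0,0],"linear":[4.0,0.1,5.6],"jaw":0},{"rot":[0,0,0],"linear":[4.4,0.1,5.1],"jaw":0},{"rot":[0,0,0],"linear":[4.8,0.1,4.8],"jaw":0},{"rot":[0,0,0],"linear":[0,0,0],"jaw":0}]'; python3 - <<'E'
from bench import env
from h import *
c=env.read_camera("wrist"); s=env.read_camera("scene"); b=s["img"][150:250,260:380,::-1]
cv2.imwrite("pics/ws14.png",np.hstack([cv2.resize(c["img"][200:400,220:420,::-1],(400,400)),cv2.resize(b,(480,400),interpolation=cv2.INTER_CUBIC)[:,:400]]))
E
```

```text
time_s: 17.6
position: [0.5589, -0.0418, 0.0745]
ee_rot: [-179.7, 0.0, -179.3]
ft_force: [0.7, -6.0, -4.1]
width: 0.128
```

View pics/ws14.png

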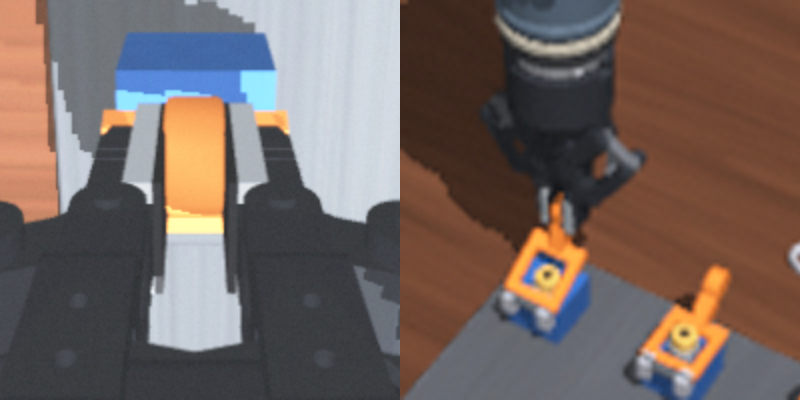

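The cap is following the fingers at about 30°. Continuing to 60°.

```bash
python3 -m creep '[{"rot":[0,0,0],"linear":[5.2,-0.4,4.3],"jaw":0},{"rot":[0,0,0],"linear":[5.6,0,3.9],"jaw":0},{"rot":[0,0,0],"linear":[5.9,0,3.3],"jaw":0},{"rot":[0,0,0],"linear":[6.2,0.1,2.8],"jaw":0},{"rot":[0,0,0],"linear":[6.4,0.1,2.3],"jaw":0},{"rot":[0,0,0],"linear":[6.6,0.1,1.7],"jaw":0},{"rot":[0,0,0],"linear":[0,0,0],"jaw":0},{"rot":[0,0,0],"linear":[0,0,0],"jaw":0}]'; python3 - <<'E'
from bench import env
from h import *
c=env.read_camera("wrist"); s=env.read_camera("scene"); b=s["img"][150:250,260:380,::-1]
cv2.imwrite("pics/w15.png",c["img"][:,:,::-1]); cv2.imwrite("pics/s15.png",cv2.resize(b,None,fx=6,fy=6,interpolation=cv2.INTER_CUBIC))
cv2.imwrite("pics/t15.png",env.read_camera("top")["img"][:,:,::-1]); print(env.observe()["position"],env.observe()["joint_velocities"])
E
```

```text
time_s: 18.5
position: [0.5952, -0.0415, 0.0927]
ee_rot: [-179.7, 0.1, -179.3]
ft_force: [-2.5, 0.5, -2.6]
width: 0.132
[ 0.59493709 -0.04158565  0.09264452] [-0.03591507  0.01357517 -0.08641006 -0.09657853 -0.02700859  0.01401072]
```

View pics/w15.png

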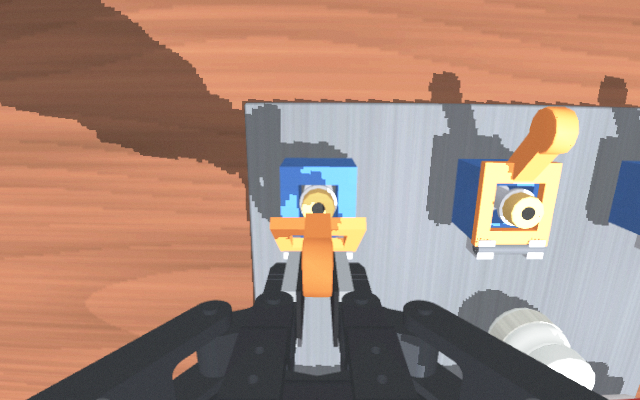

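View pics/s15.png

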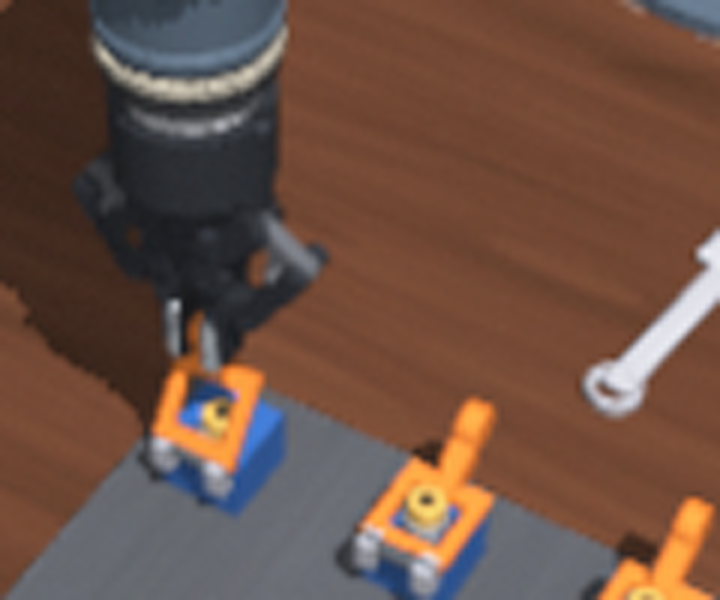

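View pics/t15.png

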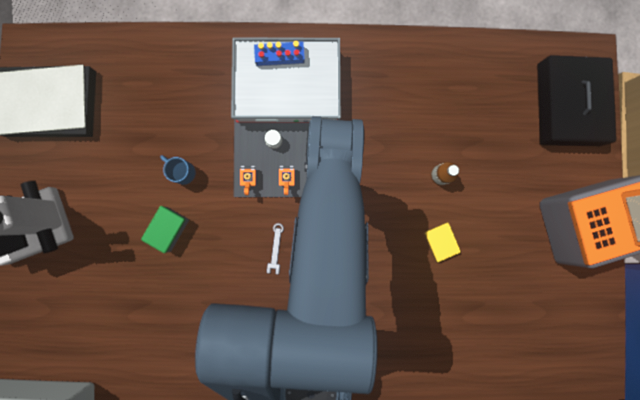

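```bash
python3 - <<'E'
from bench import env
from h import *
s=env.read_camera("scene"); w=env.read_camera("wrist"); p=[.58239,.0787,.0102]
for d in (50,55,60,65,70):
    t=np.radians(d); out=[]
    for y in(-.143,-.097):
        X,Z=-.054,.003; out.append([.027+X*np.cos(t)+Z*np.sin(t),y,.047-X*np.sin(t)+Z*np.cos(t)])
    Q=shk(p,out); print(d,((proj(s,Q)-[260,150]+.5)*6).round(0).tolist(),proj(w,Q).round(0).tolist())
print(env.observe()["time_s"],env.observe()["ft_force"],env.observe()["width"])
E
```

```text
50 [[187.0, 342.0], [264.0, 378.0]] [[269.0, 221.0], [365.0, 222.0]]
55 [[182.0, 343.0], [260.0, 380.0]] [[269.0, 231.0], [366.0, 231.0]]
60 [[178.0, 345.0], [255.0, 382.0]] [[268.0, 241.0], [366.0, 241.0]]
65 [[172.0, 348.0], [250.0, 385.0]] [[268.0, 251.0], [366.0, 251.0]]
70 [[167.0, 352.0], [245.0, 389.0]] [[268.0, 261.0], [366.0, 261.0]]
18.75 [-0.39059488  1.60976324 -2.3945185 ] 0.12960772951931737
```

```bash
python3 - <<'E'
from bench import env
from h import *
w=env.read_camera("wrist"); p=[.58239,.0787,.0102]
a=w["img"][190:290,250:390,::-1]; f=5.5; a=cv2.resize(a,None,fx=f,fy=f,interpolation=cv2.INTER_CUBIC)
for d,c in ((55,(255,0,0)),(60,(0,160,0)),(65,(0,0,255))):
    t=np.radians(d)
    L=[[.027+X*np.cos(t)+Z*np.sin(t),y,.047-X*np.sin(t)+Z*np.cos(t)] for X in(-.054,) for Z in(-.003,.003) for y in(-.143,-.097)]
    q=(proj(w,shk(p,L))-[250,190]+.5)*f
    for u in q: cv2.circle(a,tuple(int(x) for x in u),4,c,-1)
    print(d,q.round().tolist())
cv2.imwrite("pics/w16.png",a)
E
```

```text
55 [[109.0, 161.0], [637.0, 163.0], [105.0, 227.0], [639.0, 229.0]]
60 [[106.0, 213.0], [639.0, 215.0], [103.0, 282.0], [641.0, 284.0]]
65 [[104.0, 267.0], [640.0, 269.0], [102.0, 337.0], [641.0, 339.0]]
```

View pics/w16.png

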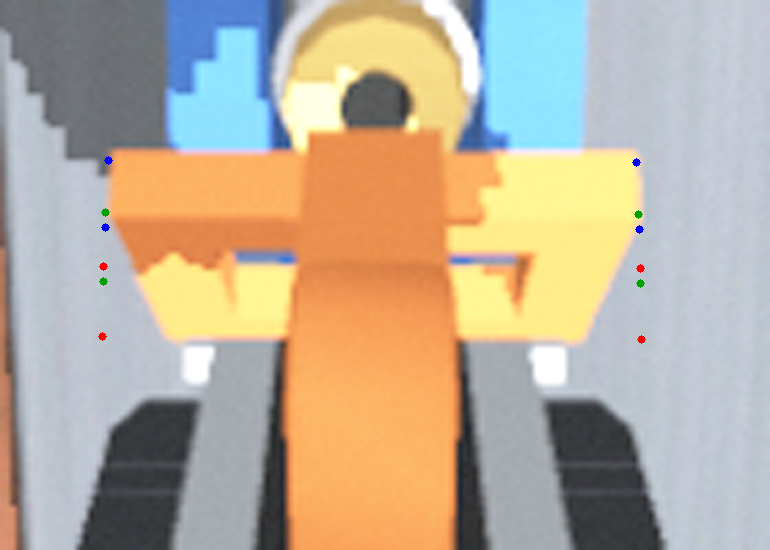

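```bash
python3 - <<'E'
from bench import env
from h import *
w=env.read_camera("wrist"); p=[.58239,.0787,.0102]
a=w["img"][90:270,250:590,::-1]; f=2.35; a=cv2.resize(a,None,fx=f,fy=f,interpolation=cv2.INTER_CUBIC)
L=[[0,-.12,.054],[0,0,.062],[-.047,0,.071],[-.027,-.023,.05],[-.027,.023,.05],[.027,-.023,.05],[.027,.023,.05]]
for u in (proj(w,shk(p,L))-[250,90]+.5)*f: cv2.circle(a,tuple(int(x) for x in u),3,(255,0,255),-1); print(u)
cv2.imwrite("pics/w17.png",a)
E
```

```text
[159.78233391 283.96304891]
[656.87819128 295.3879115 ]
[714.83986735 100.74198262]
[556.46616011 175.11066252]
[736.97399031 177.11470961]
[528.80364202 379.3106046 ]
[697.97482838 378.8600327 ]
```

View pics/w17.png

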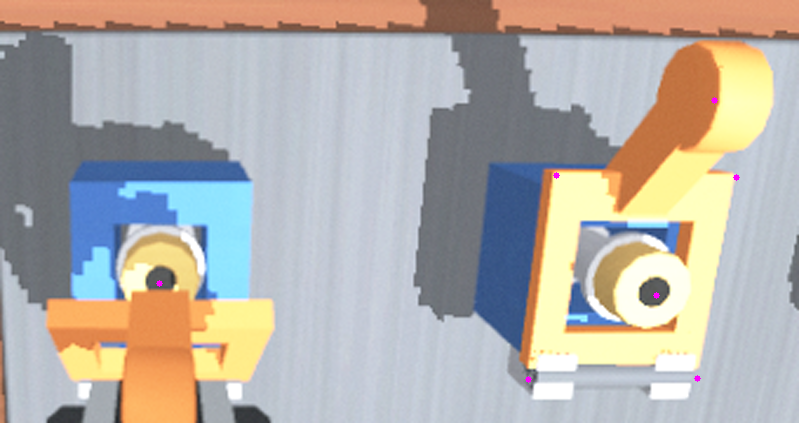

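Allowing for a small calibration bias, the cap is at about 55°, so I'll add roughly 4–5°.

```bash
python3 -m creep '[{"rot":[0,0,0],"linear":[3,0,1],"jaw":0},{"rot":[0,0,0],"linear":[3,0,0.7],"jaw":0},{"rot":[0,0,0],"linear":[0,0,0],"jaw":0},{"rot":[0,0,0],"linear":[0,0,0],"jaw":0},{"rot":[0,0,0],"linear":[0,0,0],"jaw":0}]'; python3 - <<'E'
from bench import env
from h import *
w=env.read_camera("wrist"); p=[.58239,.0787,.0102]
a=w["img"][170:290,250:390,::-1]; f=5; a=cv2.resize(a,None,fx=f,fy=f,interpolation=cv2.INTER_CUBIC)
for d,c in ((55,(255,0,0)),(60,(0,160,0)),(65,(0,0,255))):
    t=np.radians(d)
    L=[[.027+X*np.cos(t)+Z*np.sin(t),y,.047-X*np.sin(t)+Z*np.cos(t)] for X in(-.054,) for Z in(-.003,.003) for y in(-.143,-.097)]
    q=(proj(w,shk(p,L))-[250,170]+.5)*f
    for u in q: cv2.circle(a,tuple(int(x) for x in u),4,c,-1)
cv2.imwrite("pics/w18.png",a)
print(proj(w,shk(p,[[0,-.12,.054],[0,0,.062]])))
E
```

```text
time_s: 19.35
position: [0.5994, -0.0416, 0.0935]
ee_rot: [-179.7, -0.1, -179.3]
ft_force: [-4.2, 2.2, -3.4]
width: 0.132
[[317.5667552  202.4963333 ]
 [529.39701171 207.13093758]]
```

View pics/w18.png

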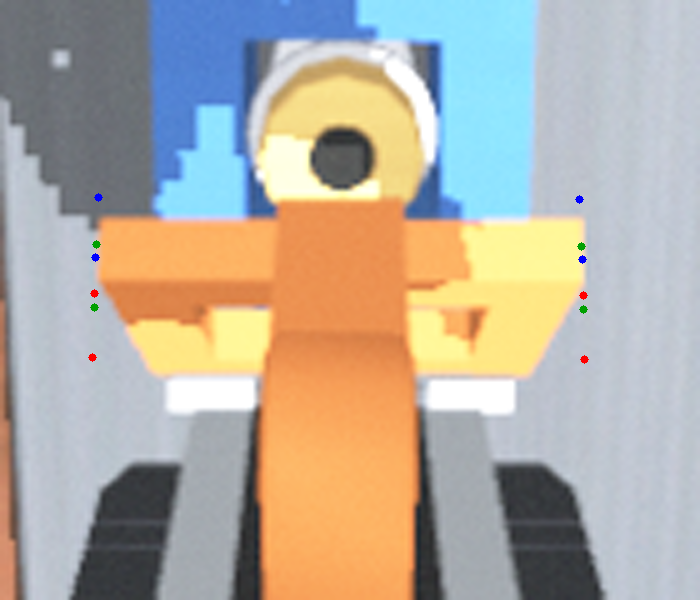

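```bash
python3 -m creep '[{"rot":[0,0,0],"linear":[2.5,0,0.5],"jaw":0},{"rot":[0,0,0],"linear":[0,0,0],"jaw":0},{"rot":[0,0,0],"linear":[0,0,0],"jaw":0},{"rot":[0,0,0],"linear":[0,0,0],"jaw":0}]'; python3 - <<'E'
from bench import env
from h import *
w=env.read_camera("wrist"); p=[.58239,.0787,.0102]
a=w["img"][170:290,250:390,::-1]; f=5; a=cv2.resize(a,None,fx=f,fy=f,interpolation=cv2.INTER_CUBIC)
for d,c in ((55,(255,0,0)),(60,(0,160,0)),(65,(0,0,255))):
    t=np.radians(d)
    L=[[.027+X*np.cos(t)+Z*np.sin(t),y,.047-X*np.sin(t)+Z*np.cos(t)] for X in(-.054,) for Z in(-.003,.003) for y in(-.143,-.097)]
    q=(proj(w,shk(p,L))-[250,170]+.5)*f
    for u in q: cv2.circle(a,tuple(int(x) for x in u),4,c,-1)
cv2.imwrite("pics/w19.png",a)
cv2.imwrite("pics/s19.png",env.read_camera("scene")["img"][:,:,::-1])
E
```

```text
time_s: 19.8
position: [0.6019, -0.0416, 0.094]
ee_rot: [-179.7, -0.1, -179.3]
ft_force: [-5.1, 2.0, -4.6]
width: 0.129
```

View pics/w19.png

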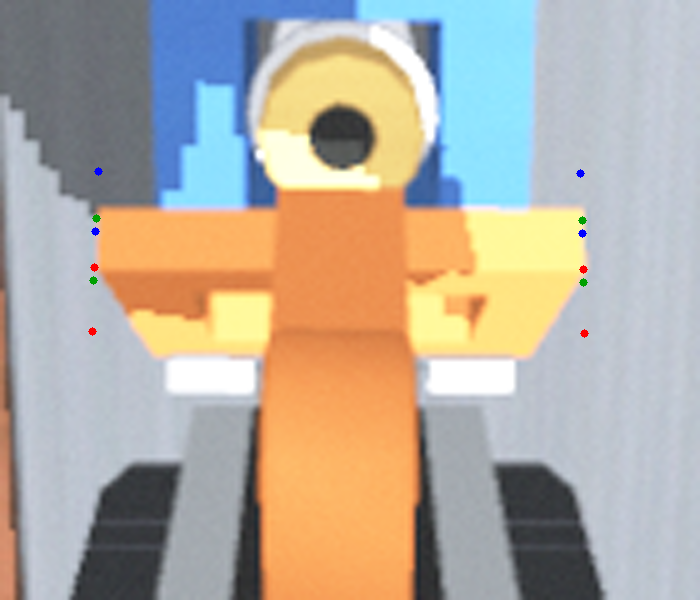

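View pics/s19.png

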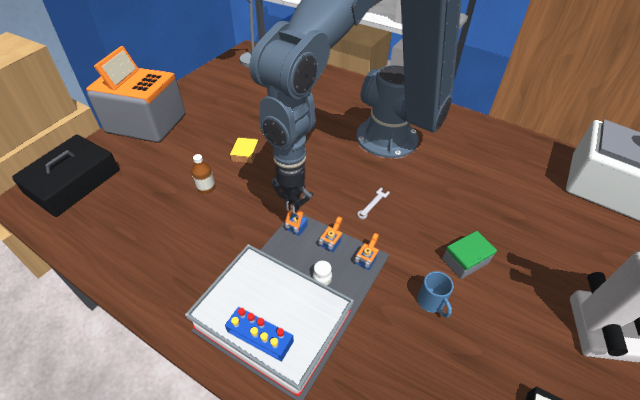

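The cap now reads about 59–60°, it is still gripped (0.129), and nothing else has moved. Handing in.

```bash
python3 -c "
from bench import env
print(env.hand_in())"
```

```text
the job is handed in; nothing more can be done
None
```

The right bolt is the loose one. Its cap is held open at about 60°, and I handed the job in at about 20 s.

- **Taps, in the order asked:**
  - Left took 20.8 N and gave under 0.5 mm, so it is tight. That push was harder than needed.
  - Middle took 9.8 N and did not sink, so it is tight.
  - Right sank 7.8 mm to its stop. The force readings stayed within noise while it sank.
- **Cap:** I pinched the right cap's tab and lifted it along the hinge arc. The last wrist picture puts it at 59–60°. The grip was still on the tab (opening 0.129, about 11 mm), with about 5 N on the tool along each of x and z.
- **Rest of the bench:** The last pictures show the left and middle caps shut. The jar, wrench, mug, boxes and bottle look unmoved.
- **Disagreements:**
  - With the fingers shut, their tips stood about 18 mm behind the reported TCP instead of 19 mm ahead of it. I found the heads by touch and set the grasp height from that.
  - When the hand's travel said 60°, the picture showed about 55°, so I added roughly 8.5 mm more and went by the picture.
  - On the way in, joint 6 reached its 180° limit, so I used the same grasp turned half round.

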